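Nest the sample cups, unlock the stage lift and hold it up to the camera

TASK

Nest the loose sample cups in size order on the stand's lift stage: first set the middle silver cup down inside the blue cup that is already on the stage, then set the small brass cup down inside the silver one (set them down, do not drop them). Next flip the red safety catch right over, outwards away from the lever, and only after that pull the lever by its black handle all the way towards the front of the stand, so that the stage lifts the nested set up to the side camera; the lever springs back if let go, so finish while still holding it fully pulled. Leave the connector, the jar and the screwdriver where they are.

Things in the scene. Friction and masses are not known exactly. Their poses are not given: they have to be found in the camera images.
- stand: Inspection stand, fixed on the bench: white base plate 260 x 360 mm, 12 mm thick, with lift stage, lever housing and side camera. Place and yaw differ from run to run. Origin on the bench (z = 0); -x is its front (roughly to the robot), +y left, z up. In this frame (mm): stage axis at x 0, y -90; grey lever housing x -75 to 75, y 70 to 165, top at z 75.
- lever_pivot (a point): Point on the lever's hinge line, at x 0, y 100, z 50 mm in the stand's frame, inside the housing under the shaft; the line runs along the stand's y.
- catch_pivot (a point): Point on the safety catch's hinge line, at x -45, y 145, z 90 mm in the stand's frame, at the foot of the red tab; the line runs along the stand's x.
- camera_lens (a point): Front face of the fixed side camera's black lens barrel (26 mm thick, axis 160 mm above the bench), 86 mm behind the stage axis; its post, 172 mm high, stands behind it.
- stage_top (a point): Centre of the upper face of the round dark steel lift stage (82 mm diameter, with a 4 mm high lip around it); 40 mm above the bench at rest, rises straight up 25 mm per rad of the lever.
- large_mid (a point): Blue cup, open at the top, straight round wall: outer diameter 70 mm, height 50 mm, wall 3 mm (inner diameter 64 mm), floor 4 mm thick; about 120 g, loose. It starts upright on the stage, within the lip. The point is on its axis, half-way up (25 mm above its underside); z is its upward axis.
- medium_mid (a point): Middle, silver (aluminium) cup, loose, upright on the bench: outer diameter 56 mm, height 70 mm, wall 3 mm (inner diameter 50 mm), floor 4 mm; about 120 g. Point on its axis, half-way up (35 mm above its underside); z is its upward axis. Nested in the blue cup it stands on that cup's floor and sticks out 24 mm above its rim.
- small_mid (a point): Small brass-coloured cup, loose, upright on the bench: outer diameter 40 mm, height 90 mm, wall 3 mm, floor 4 mm; about 100 g. Point on its axis, half-way up (45 mm above its underside); z is its upward axis. Nested in the silver cup it stands on that cup's floor and sticks out 24 mm above its rim.
- catch_tab (a point): Middle of the catch's red tab, a plate 28 mm wide (along the stand's x), 7 mm thick, reaching 50 mm from the hinge line (point at 30 mm). At first it leans 0.7 rad from upright to the stand's -y, and its yellow hook blocks the lever. Pushed to the stand's +y (2 to 3 N), it swings over until it leans 0.7 rad the other way; friction keeps it where left.
- catch (a joint): Angle of the safety catch, rad: 0 = locked (tab leaning inwards over the lever housing, hook across the lever), 1.4 = flipped fully over, outwards (+y of the stand), lever free.
- lever (a joint): Angle of the lever, rad: 0 = rest, leaning 0.6 rad from upright backwards (stand's +x); 1.0 = fully pulled to its stop, leaning 0.4 rad from upright to the front (stand's -x). The handle moves on an arc of 160 mm radius about the hinge line. A spring drives it back to 0: 2 to 7 N at the handle.
- handle_grip (a point): Point to grip, on the axis of the lever's black handle: a round bar 16 mm thick along the stand's y, reaching 80 mm from the top of the lever's 12 mm steel shaft towards the stage (stand's -y). The point is 42 mm from the shaft (at y 58 mm in the stand's frame), 160 mm from the hinge line; at rest 182 mm above the bench.
- connector: Turned steel connector, bystander, 34 mm wide and 45 mm high, standing on the bench; origin at the centre of its underside.
- jar: Small amber jar with a white cap, bystander, 36 mm wide and 50 mm high; origin at the centre of its underside.
- screwdriver: Screwdriver, bystander, lying on the bench; origin under its middle.

How it is judged (in metres and radians):
On the way, in this order (a step that is already met when the one before it is completed fails the run):
1. the silver cup stands inside the blue cup, released (horizontal distance between medium_mid and large_mid below 0.008 m and z of medium_mid in the frame of large_mid between 0.01 and 0.018 m and angle between medium_mid's own z axis and vertical below 0.08 rad and contact force between the fingers and medium_cup below 0.1 N), for 0.2 s.
2. the brass cup stands inside the silver cup, released (horizontal distance between medium_mid and large_mid below 0.008 m and z of medium_mid in the frame of large_mid between 0.01 and 0.018 m and angle between each of medium_mid, small_mid's own z axis and vertical below 0.08 rad and horizontal distance between small_mid and medium_mid below 0.008 m and z of small_mid in the frame of medium_mid between 0.01 and 0.018 m and contact force between the fingers and small_cup below 0.1 N), for 0.2 s.
3. the catch is flipped over (value of joint catch above 1.1 rad), for 0.1 s.
4. the lever is fully pulled (value of joint lever above 0.88 rad), for 0.1 s.
At the end, for the whole second after the job is handed in: Fingers hold the lever's handle (over 1 N) at 0.88 rad or more; catch over 1.1 rad; stage top over 60 mm high; on it the cups at rest, nested, each within 8 mm of the axis below, seated within 4 mm, upright within 0.08 rad, untouched by the fingers (all of step 2 and value of joint lever above 0.88 rad and contact force between the fingers and lever above 1 N and value of joint catch above 1.1 rad and horizontal distance between large_mid and stage_top below 0.008 m and z of large_mid in the frame of stage_top between 0.021 and 0.029 m and angle between large_mid's own z axis and vertical below 0.08 rad and height (world z) of stage_top above 0.06 m and contact force between the fingers and large_cup below 0.1 N and linear speed of each of large_cup, medium_cup, small_cup below 0.03 m/s and contact force between the fingers and medium_cup below 0.1 N); the arm keeps its last pose, push and grip.
It fails at once if the lever is forced (over 0.15 rad) while the catch is not flipped over (value of joint lever above 0.15 rad and value of joint catch below 1.1 rad).
It fails at once if the medium cup is dropped (let go and falling faster than 0.6 m/s, about 18 mm) (linear speed of medium_cup above 0.6 m/s and contact force between the fingers and medium_cup below 0.05 N).
It fails at once if the small cup is dropped (let go and falling faster than 0.6 m/s, about 18 mm) (linear speed of small_cup above 0.6 m/s and contact force between the fingers and small_cup below 0.05 N).
It fails at once if the connector, the jar or the screwdriver is moved by more than 20 mm (distance of any of connector, jar, screwdriver from where it was at the start of the episode above 0.02 m).
It also fails if it takes over 72 s, if anything falls off the work surface, if the arm or the gripper's body presses on something with over 40 N, if the wrist force passes 120 N, or if a joint passes its speed limit or range.

ROBOT

A 6-joint arm with a two-finger parallel gripper is mounted at the origin on the work surface. World frame = base frame: x ahead of the robot, y to its left, z up, the work surface at z = 0. Lengths are in mm, angles in rad, forces in N, time in s.
With the tool pointing down it reaches from about 275 to 750 mm from the base axis. Payload 10.2 kg.
Tool frame: the origin (TCP) lies at the very end of the fingers, on their centre line; the grasp point (between the pads) lies env.pinch_z behind it (env.pinch_z is the distance from the TCP to the grasp point, in mm); z points along the fingers, x is the direction in which the jaws open and shut, and the axes are right-handed (so a half turn about z gives the same grasp; the last joint's range is limited). The gripper opens to 85 mm and grips with 20 to 120 N. Pads are 22 mm wide; open, the fingers measure 114 mm over their backs; the gripper's body (76 mm by 85 mm) begins 54 mm behind the grasp point. The pads swing forward as they close: fully open they stand 13 mm farther back than shut.
Start: joints at [0.885, 0.313, 1.498, -0, 1.331, -0.223], TCP at [234.402, 469.773, 231.294] pointing down, gripper open.
Joint ranges: [-2.94, 2.94], [-0.97, 2.17], [0.19, 2.56], [-1.23, 4.37], [0.02, 3.11], [-2.88, 2.88]. Speed limits (rad/s): [2.39, 2.39, 3.01, 3.14, 3.14, 3.14].

INTERFACE

Orientations are given as a 3x3 rotation matrix whose columns are the frame's x, y, z axes.
In Python, from plant import env gives the robot as it stands. The module is installed in compiled form; this text tells all that it offers.
- The arm moves only by the tool arm_command, never from a script. Its argument "increments" is a list of rows, each a list of 7 numbers: the turn, a rotation vector about the tool's x, y, z in rad, then the shift along the tool's x, y, z in mm, then the opening in per cent of the stroke, from 0 (shut) to 100 (fully open). In form: [[rx, ry, rz, dx, dy, dz, grip], ...]. A call has 1 to 20 rows; each row shifts and turns the commanded pose from where the row before left it, along the tool's axes as they then stand; what a row does not reach is not made up. A row lasts 1/10 s, in which the tool goes at most 50 mm and 8.59 degrees, less where a joint would pass 70% of its speed; a pose out of reach is approached as far as the arm can. A call with a gripper value outside its range is refused whole. The fingers move at their own pace and stop on an object; "squeeze" is the grip in N (left out, the last holds). Time passes only in rows, so rows that do not move let the fingers close. It gives the time, the measured TCP pose, the force and the opening at its end, in the units of the state.
- env.read_state(): the state, without advancing time (a new reading comes with each control period).
- env.get_image(name): name is "scene" or "side" or "wrist"; returns a dict with "color" (420x560x3 uint8, red, green, blue), "z_map" (420x560 float32, mm along the optical axis (not along the pixel's ray), 0 where there is no reading), "fovy" (degrees; the focal length in pixels is half the picture's height over the tangent of half this angle, whatever the lens; pixels are square), "cx", "cy" (the principal point, pixels), "rvec" (rotation vector, rad) and "tvec" (3), from world to camera coordinates, as OpenCV has them. Camera axes: x right, y down, z forward; pixel columns grow to the right and rows downward; lengths in mm; the calibration is good to about 2 mm. A picture is of the moment at which its call begins.
- env.finish_job(): hands the job in, once; it reports no verdict.
Trained networks look in a picture, given as the dict that the camera call returned (one of the last four; its "shot" number tells which), for a name from the list of things; names that differ only in an ending like _2 or _b are one class to them, and where a whole thing is asked for, a point or a joint stands for the part that bears it (a point fixed in the world has none). Each returns a list of dicts, best first, with "conf" (0 to 1); they miss things now and then, are a little off and sometimes report something else, mostly with a low value. They report only what shows in the picture. A call takes as long as a camera call.
- env.spot_in(name, picture): "position" ([row, column] in pixels, amid what is visible of it).
- env.trace(name, picture): "pixels" (420x560 bool, what is visible of it) and "position" ([row, column] in pixels, amid what is visible of it).
- env.pinpoint(name, picture): "position" ([row, column] in pixels: a listed point, or the origin of a listed thing).
The state is a dict: "time": time; "qpos": joint angles; "joint_velocities": joint speeds; "joint_torque": joint torques, N m; "position": TCP position; "tcp_rot": TCP orientation; "contact_force": force on the tool from outside, world axes, zero at the start; "wrist_torque": the same for the moment, N m; "gripper_width": finger opening in mm.
Only numpy, scipy, OpenCV 4.12 (cv2) and the standard library are available. Lean on these libraries where they do the work, as an engineer would, in place of code of your own. Each camera call takes 0.05 s, during which the arm holds its last target. There are 200 camera calls.

## Working session

There is one attempt and no reset: what is moved stays moved. The work goes in short steps, Python scripts to look and compute and a tool call to move; the robot and the scene stay as the last step left them, time stands still between calls to the robot, and variables do not carry over. Pictures are saved under pics/ and viewed, about 8 in all and at most 12, crops included, and the job is handed in when it is done.

Besides the shell and the picture viewer there is one more tool, called after "Request:" by a JSON object that holds its "name" and its "arguments", one argument or row to a line. arm_command: Moves the arm, as the interface text tells. Its arguments: {"type":"object","properties":{"increments":{"type":"array","items":{"type":"array","items":{"type":"number"}}},"squeeze":{"type":"number"}},"required":["increments"]}

```bash
mkdir -p pics; cat > h.py <<'E'
import numpy as np, cv2
from plant import env
np.set_printoptions(precision=3, suppress=True)
def K(p):
    f=p["color"].shape[0]/2/np.tan(np.radians(p["fovy"])/2); return f
def cam(p):
    R=cv2.Rodrigues(np.array(p["rvec"],float))[0]; t=np.array(p["tvec"],float).ravel(); return R,t
def ray(p,px):
    R,t=cam(p); f=K(p)
    d=R.T@np.array([(px[1]-p["cx"])/f,(px[0]-p["cy"])/f,1.]); return -R.T@t,d
def atz(p,px,z):
    o,d=ray(p,px); return o+d*(z-o[2])/d[2]
def cloud(p):
    R,t=cam(p); f=K(p); Z=p["z_map"]; v,u=np.indices(Z.shape)
    P=np.stack([(u-p["cx"])/f*Z,(v-p["cy"])/f*Z,Z],-1)
    W=(P-t)@R; W[Z<=0]=np.nan; return W
def proj(p,X):
    R,t=cam(p); c=R@np.array(X,float)+t; f=K(p); return np.array([c[1]/c[2]*f+p["cy"],c[0]/c[2]*f+p["cx"]])
def save(p,n): cv2.imwrite("pics/"+n+".png",p["color"][:,:,::-1])
def fitcircle(xy):
    A=np.c_[2*xy,np.ones(len(xy))]; s=np.linalg.lstsq(A,(xy**2).sum(1),rcond=None)[0]
    return s[:2],np.sqrt(s[2]+s[:2]@s[:2])
E
python3 - <<'E'
from h import *
print(env.pinch_z); s=env.read_state(); print(s["time"],s["tcp_rot"],s["gripper_width"])
ims=[]
for c in ["scene","side","wrist"]:
    p=env.get_image(c); ims.append(p["color"]); R,t=cam(p); print(c,"campos",-R.T@t,"axis",R[2],p["fovy"])
    W=cloud(p)
    for n in ["stand","large_mid","medium_mid","small_mid","stage_top","catch_tab","catch_pivot","lever_pivot","handle_grip","camera_lens","connector","jar","screwdriver"]:
        r=env.pinpoint(n,p)
        if r:
            q=r[0]["position"]; i=np.round(q).astype(int)
            w=W[i[0],i[1]] if 0<=i[0]<420 and 0<=i[1]<560 else None
            print(n,np.array(q),round(r[0]["conf"],2),"depthpt",w)
cv2.imwrite("pics/a.png",np.vstack([cv2.resize(np.hstack(ims[:2]),(800,300))])[:,:,::-1]); cv2.imwrite("pics/w.png",ims[2][:,:,::-1])
E
```

```text
18.700000000000003
0.0 [[ 0.446  0.895 -0.001]
 [ 0.895 -0.446 -0.001]
 [-0.001 -0.    -1.   ]] 85.7497940489906
scene campos [1500.294  177.297  861.388] axis [-0.79  -0.195 -0.581] 47.672460639842875
stand [249.5 351.3] 0.96 depthpt [507.028 106.646   7.158]
large_mid [230.3 318.7] 0.56 depthpt [641.113  38.543 169.481]
medium_mid [234.8 227.1] 0.9 depthpt [ 565.955 -225.175   49.013]
small_mid [204.6 225. ] 0.96 depthpt [ 449.176 -271.058   60.564]
stage_top [236.3 320.1] 0.65 depthpt [662.071  44.669 169.254]
catch_tab [210.2 401.7] 0.6 depthpt [447.731 226.883 118.309]
catch_pivot [216.2 407.4] 0.72 depthpt [443.553 242.282  97.92 ]
lever_pivot [234.7 391.2] 0.55 depthpt [505.5   206.328  75.81 ]
handle_grip [219.1 383.8] 0.91 depthpt [584.891 182.894 183.186]
camera_lens [222.3 324.3] 0.66 depthpt [616.924  45.977 176.026]
connector [249.3 173.2] 0.75 depthpt [ 618.562 -364.592   17.663]
screwdriver [214.5 174.1] 0.72 depthpt [ 443.492 -444.435   -3.434]
side campos [ 129.682 -794.621  883.76 ] axis [ 0.323  0.646 -0.691] 45.41349220539043
stand [199.5 250.5] 0.86 depthpt [484.
[... 170 characters left out ...]
8. ] 0.83 depthpt [ 414.888 -299.264   74.88 ]
stage_top [297.3 231.1] 0.65 depthpt [ 323.726 -169.954   16.613]
catch_tab [142.4 209.6] 0.6 depthpt [484.084 397.962  -0.21 ]
catch_pivot [150.  207.9] 0.8 depthpt [427.857 234.724  97.802]
lever_pivot [165.4 231.1] 0.64 depthpt [469.308 182.425  71.497]
handle_grip [120.  268.1] 0.86 depthpt [572.191 172.992 185.517]
camera_lens [157.8 304.6] 0.79 depthpt [nan nan nan]
connector [324.  394.9] 0.82 depthpt [ 594.85  -380.827   23.297]
jar [296.9 230.6] 0.84 depthpt [ 323.726 -169.954   16.613]
screwdriver [391.9 348.8] 0.78 depthpt [ 437.532 -461.182   16.24 ]
wrist campos [164.478 504.487 373.203] axis [ 0.27  -0.135 -0.953] 71.83031112687291
```

View pics/a.png

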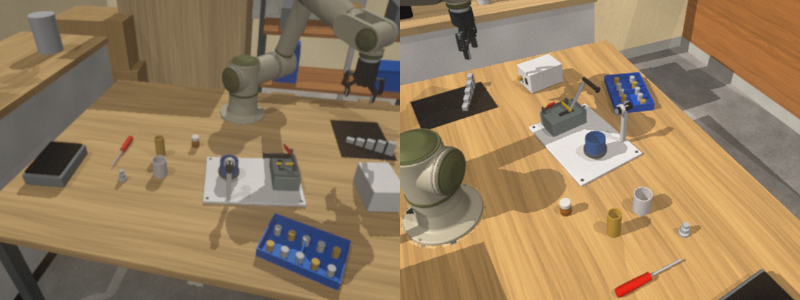

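The view shows the stand mid-table, with the silver and brass cups near (x 500, y -260), and the jar, connector and screwdriver around them. Next I'll measure with clouds.

```bash
python3 - <<'E'
from h import *
P={c:env.get_image(c) for c in ["scene","side"]}
C={c:cloud(P[c]) for c in P}
for n,h,r in [("medium_mid",70,28),("small_mid",90,20),("large_mid",90,35),("jar",50,18),("connector",45,17),("screwdriver",20,0)]:
    for c in P:
        t=env.trace(n,P[c])
        if not t: print(n,c,"none"); continue
        m=t[0]["pixels"]; w=C[c][m]; w=w[~np.isnan(w).any(1)]
        ztop=np.percentile(w[:,2],97)
        rim=w[abs(w[:,2]-h)<5]
        out=[n,c,round(t[0]["conf"],2),m.sum(),"ztop",round(ztop,1)]
        if len(rim)>10:
            k,rr=fitcircle(rim[:,:2]); out+=["fit",k,round(rr,1),"bbox",(rim[:,:2].min(0)+rim[:,:2].max(0))/2,np.ptp(rim[:,:2],0),len(rim)]
        else: out+=[w.mean(0)]
        print(*out)
from itertools import product
def tri(n):
    rs=[]
    for c in P:
        r=env.pinpoint(n,P[c])
        if r: rs.append(ray(P[c],r[0]["position"]))
    if len(rs)<2: return None
    (o1,d1),(o2,d2)=rs; A=np.c_[d1,-d2]; s=np.linalg.lstsq(A,o2-o1,rcond=None)[0]
    a=o1+d1*s[0]; b=o2+d2*s[1]; return (a+b)/2, np.linalg.norm(a-b)
for n in ["medium_mid","small_mid","large_mid","stage_top","handle_grip","catch_pivot","catch_tab","lever_pivot","camera_lens","stand"]: print(n,tri(n))
# plate
for c in P:
    W=C[c]; col=P[c]["color"].astype(int)
    m=(abs(W[...,2]-12)<6)&(W[...,0]>250)&(W[...,0]<750)&(abs(W[...,1]-100)<300)&(col.min(-1)>130)&(np.ptp(col,-1)<40)
    n,l,st,_=cv2.connectedComponentsWithStats(m.astype(np.uint8)); k=1+st[1:,4].argmax()
    w=W[l==k][:,:2].astype(np.float32); print(c,st[k,4],cv2.minAreaRect(w))
E
```

```text
medium_mid scene 0.76 623 ztop 69.4 fit [ 545.916 -243.325] 26.4 bbox [ 545.968 -243.284] [60.582 56.067] 82
medium_mid side 0.82 942 ztop 70.2 fit [ 541.591 -244.794] 26.2 bbox [ 540.988 -244.701] [54.673 55.876] 145
small_mid scene 0.64 346 ztop 89.3 fit [ 430.03  -282.704] 18.4 bbox [ 429.482 -282.476] [43.111 38.683] 51
small_mid side 0.58 818 ztop 90.4 fit [ 425.597 -284.327] 18.3 bbox [ 425.353 -283.588] [40.326 39.689] 115
large_mid scene 0.59 445 ztop 168.3 fit [516.609  22.853] 33.2 bbox [515.487  22.585] [71.164 68.408] 82
large_mid side 0.84 832 ztop 89.9 fit [512.227  21.301] 33.2 bbox [511.424  21.631] [67.016 72.898] 121
jar scene 0.66 150 ztop 51.1 fit [ 338.014 -154.534] 11.3 bbox [ 337.429 -155.016] [28.918 27.091] 43
jar side 0.88 367 ztop 51.5 fit [ 329.328 -158.851] 11.9 bbox [ 329.344 -158.116] [31.483 32.933] 164
connector scene 0.56 183 ztop 44.6 fit [ 611.43  -373.132] 6.8 bbox [ 611.141 -373.026] [17.717 16.236] 27
connector side 0.51 285 ztop 45.9 fit [ 605.943 -375.435] 6.7 bbox [ 605.443 -375.289] [17.584 17.671] 61
screwdriver scene 0.65 205 ztop 26.5 fit
[... 502 characters left out ...]
))
handle_grip (array([576.62 , 182.821, 174.24 ]), np.float64(7.384752759992099))
catch_pivot (array([430.175, 250.612,  82.606]), np.float64(15.241622609747836))
catch_tab (array([434.582, 231.701, 114.794]), np.float64(4.954904486600511))
lever_pivot (array([481.364, 210.195,  54.459]), np.float64(8.33136055897743))
camera_lens (array([598.346,  38.089, 156.022]), np.float64(6.988358445524346))
stand (array([494.802, 109.606,  -2.156]), np.float64(8.441790766447205))
scene 5665 ((511.70159912109375, 113.1693115234375), (264.8703308105469, 360.99932861328125), 9.507591247558594)
side 6613 ((507.40423583984375, 109.73511505126953), (262.5486145019531, 359.69158935546875), 9.806766510009766)
```

View pics/w.png

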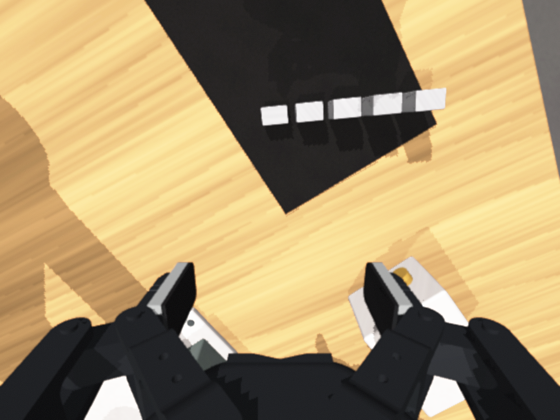

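Request:
{"name": "arm_command", "arguments": {
  "increments": [
    [0,0,-0.126,0,0,0,100],
    [0,0,-0.126,0,0,0,100],
    [0,0,-0.126,0,0,0,100],
    [0,0,-0.126,0,0,0,100],
    [0,0,-0.126,0,0,0,100]
  ]
}}

```text
time: 4.3
position: [234.4, 469.8, 231.3]
tcp_rot: [[-0.172, 0.985, -0.0], [0.985, 0.172, -0.0], [-0.0, -0.0, -1.0]]
contact_force: [0.1, -0.6, 1.1]
gripper_width: 85.5
```

Request:
{"name": "arm_command", "arguments": {
  "increments": [
    [0,0,0,-20,4,0,100],
    [0,0,0,-40,7.5,0,100],
    [0,0,0,-40,7.5,0,100],
    [0,0,0,-40,7.5,0,100],
    [0,0,0,-40,7.5,0,100],
    [0,0,0,-40,7.5,0,100],
    [0,0,0,-40,7.5,0,100],
    [0,0,0,-40,7.5,0,100],
    [0,0,0,-40,7.5,0,100],
    [0,0,0,-40,7.5,0,100],
    [0,0,0,-40,7.5,0,100],
    [0,0,0,-40,7.5,0,100],
    [0,0,0,-40,7.5,0,100],
    [0,0,0,-40,7.5,0,100],
    [0,0,0,-40,7.5,0,100],
    [0,0,0,-40,7.5,0,100],
    [0,0,0,-40,7.5,0,100],
    [0,0,0,-40,7.5,0,100],
    [0,0,0,-20,4,0,100],
    [0,0,0,0,0,0,100]
  ]
}}

```text
time: 6.3
position: [488.1, -219.7, 230.6]
tcp_rot: [[-0.164, 0.986, -0.001], [0.986, 0.164, 0.0], [0.0, -0.0, -1.0]]
contact_force: [0.4, 0.7, -0.2]
gripper_width: 85.6
```

```bash
cat >> h.py <<'E'
def look(names,p=None,tag=None):
    p=p or env.get_image("wrist"); W=cloud(p)
    if tag: save(p,tag)
    res={}
    for n,h,r in names:
        t=env.trace(n,p)
        if not t: print(n,"none"); continue
        m=t[0]["pixels"]; w=W[m]; w=w[~np.isnan(w).any(1)]
        rim=w[abs(w[:,2]-h)<4]
        if len(rim)>20:
            xy=rim[:,:2]; k,rr=fitcircle(xy); e=cv2.minEnclosingCircle(xy.astype(np.float32))
            print(n,round(t[0]["conf"],2),len(rim),"zmax",np.percentile(w[:,2],98),"fit",k,round(rr,1),"enclosing",np.array(e[0]),round(e[1],1),"center px",t[0]["position"])
            res[n]=k
        else: print(n,t[0]["conf"],"few",w.mean(0) if len(w) else "",np.percentile(w[:,2],[2,98]) if len(w) else "")
    return p,res
def delta(target):
    s=env.read_state(); R=np.array(s["tcp_rot"]); d=np.array(target)-s["position"]
    print("t",s["time"],"pos",s["position"],"th",np.arctan2(R[1,0],R[0,0]),"tilt",R[2,:2],"F",s["contact_force"],"w",s["gripper_width"],"tool delta",R.T@d)
E
python3 - <<'E'
from h import *
p,r=look([("medium_mid",70,28),("small_mid",90,20)],tag="w2")
delta([542,-244,120])
E
```

```text
medium_mid 0.73 391 zmax 69.95367810757824 fit [ 541.47  -244.308] 26.0 enclosing [ 542.187 -244.072] 28.1 center px [225.4, 251.9]
small_mid 0.93 428 zmax 90.16032808655706 fit [ 425.99  -283.162] 18.2 enclosing [ 426.008 -283.271] 19.7 center px [123.9, 223.7]
t 6.45 pos [ 487.625 -216.835  231.284] th 1.7384649461324482 tilt [ 0. -0.] F [ 0.217 -0.456 -0.325] w 85.28103854423959 tool delta [-35.905  49.1   111.26 ]
```

View pics/w2.png

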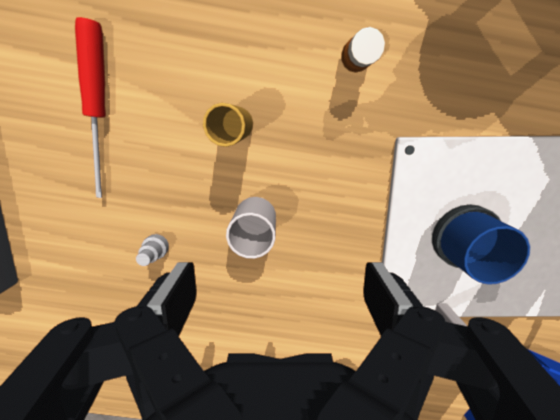

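The view shows the silver cup at pixel (row 225, col 252), brass at (124, 224), and blue at (245, 485). The wrist and fixed cameras agree within about 1 mm.

Request:
{"name": "arm_command", "arguments": {
  "increments": [
    [0,0,0,-12,16.4,20,100],
    [0,0,0,-12,16.4,20,100],
    [0,0,0,-12,16.4,20,100],
    [0,0,0,0,0,0,100],
    [0,0,0,0,0,0,100]
  ]
}}

```text
time: 6.95
position: [542.2, -243.9, 171.7]
tcp_rot: [[-0.168, 0.986, -0.0], [0.986, 0.168, 0.0], [0.0, -0.0, -1.0]]
contact_force: [-0.5, -0.2, 0.9]
gripper_width: 85.3
```

```bash
python3 - <<'E'
from h import *
p,r=look([("medium_mid",70,28),("large_mid",90,35)])
delta([541.8,-244.2,47])
E
```

```text
medium_mid 0.67 680 zmax 69.98834681550801 fit [ 541.782 -244.347] 26.1 enclosing [ 542.053 -244.117] 27.9 center px [204.3, 281.9]
large_mid 0.56 186 zmax 88.8837662409478 fit [517.35   12.174] 23.8 enclosing [525.289  -4.75 ] 18.1 center px [219.0, 540.7]
t 7.1 pos [ 542.245 -244.504  172.779] th 1.7385017845882356 tilt [-0.001  0.001] F [0.074 0.462 0.353] w 85.17343831022858 tool delta [  0.548  -0.559 125.778]
```

Request:
{"name": "arm_command", "arguments": {
  "increments": [
    [0,0,0,0.5,-0.5,20,100],
    [0,0,0,0,0,25,100],
    [0,0,0,0,0,25,100],
    [0,0,0,0,0,25,100],
    [0,0,0,0,0,20,100],
    [0,0,0,0,0,9,100],
    [0,0,0,0,0,0,100],
    [0,0,0,0,0,0,0],
    [0,0,0,0,0,0,0],
    [0,0,0,0,0,0,0],
    [0,0,0,0,0,0,0],
    [0,0,0,0,0,0,0],
    [0,0,0,0,0,0,0],
    [0,0,0,0,0,0,0],
    [0,0,0,0,0,0,0]
  ],
  "squeeze": 30
}}

```text
time: 8.6
position: [542.4, -244.8, 49.0]
tcp_rot: [[-0.167, 0.986, 0.002], [0.986, 0.167, -0.001], [-0.002, 0.002, -1.0]]
contact_force: [-1.7, 1.9, 5.6]
gripper_width: 55.2
```

Request:
{"name": "arm_command", "arguments": {
  "increments": [
    [0,0,0,0,0,-10,0],
    [0,0,0,0,0,-20,0],
    [0,0,0,0,0,-30,0],
    [0,0,0,0,0,-30,0],
    [0,0,0,0,0,-30,0],
    [0,0,0,17,0,-10,0],
    [0,0,0,30,0,0,0],
    [0,0,0,30,0,0,0],
    [0,0,0,30,0,0,0],
    [0,0,0,30,0,0,0],
    [0,0,0,25,0,0,0],
    [0,0,0,15,0,0,0],
    [0,0,0,0,0,0,0],
    [0,0,0,0,0,0,0]
  ]
}}

```text
time: 10.0
position: [512.3, -70.2, 177.3]
tcp_rot: [[-0.167, 0.986, 0.0], [0.986, 0.167, -0.0], [-0.0, 0.0, -1.0]]
contact_force: [0.4, -0.3, -1.8]
gripper_width: 55.4
```

```bash
python3 - <<'E'
from h import *
p,r=look([("medium_mid",190,28),("large_mid",90,35)],tag="w3")
delta([512.3,21.3,170])
W=cloud(p); col=p["color"].astype(int)
blue=(col[...,2]>col[...,0]*1.8)&(abs(W[...,2]-90)<3)&(abs(W[...,1]-20)<60)&(abs(W[...,0]-515)<60)
xy=W[blue][:,:2]; print(len(xy),fitcircle(xy),cv2.minEnclosingCircle(xy.astype(np.float32)))
s=env.get_image("side"); look([("medium_mid",190,28)],p=s)
for n in["medium_mid"]: print(env.pinpoint(n,s)[0])
E
```

```text
medium_mid none
large_mid 0.8 956 zmax 89.76095277840145 fit [512.757  21.774] 33.1 enclosing [513.166  22.335] 35.3 center px [223.7, 376.7]
t 10.15 pos [512.405 -70.854 177.164] th 1.7368807508778077 tilt [-0. -0.] F [ 0.542  0.626 -1.228] w 55.33818279057619 tool delta [90.904 15.132  7.156]
804 (array([512.783,  21.657]), np.float64(32.9511824664303)) ((512.7546997070312, 21.681821823120117), 34.582706451416016)
medium_mid 0.57 87 zmax 198.47862258509224 fit [511.888 -71.837] 26.8 enclosing [509.38  -70.217] 30.0 center px [192.8, 288.3]
{'position': [190.9, 289.2], 'conf': 0.58}
```

View pics/w3.png

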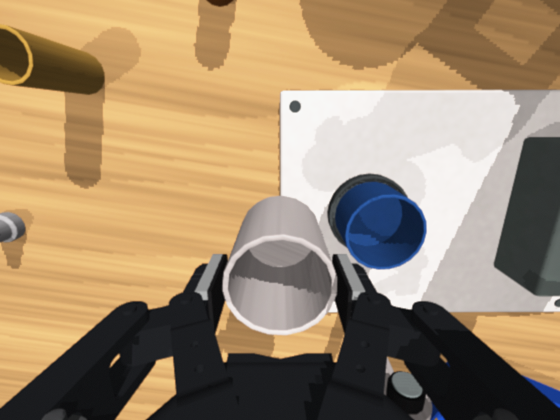

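The view shows the silver cup held upright between the pads (rim centre at about pixel 285, 280), and the blue cup open and free at (230, 385).

Request:
{"name": "arm_command", "arguments": {
  "increments": [
    [0,0,0,20,3.5,0,0],
    [0,0,0,25,4.4,0,0],
    [0,0,0,25,4.4,0,0],
    [0,0,0,15,2.6,0,0],
    [0,0,0,6.5,1.1,0,0],
    [0,0,0,0,0,0,0],
    [0,0,0,0,0,15,0],
    [0,0,0,0,0,15,0],
    [0,0,0,0,0,15,0],
    [0,0,0,0,0,15,0],
    [0,0,0,0,0,8,0],
    [0,0,0,0,0,5,0],
    [0,0,0,0,0,0,0],
    [0,0,0,0,0,0,0]
  ]
}}

```text
time: 11.7
position: [513.2, 22.6, 104.8]
tcp_rot: [[-0.166, 0.986, 0.001], [0.986, 0.166, -0.0], [-0.0, 0.001, -1.0]]
contact_force: [0.3, -0.2, -1.2]
gripper_width: 55.5
```

```bash
python3 - <<'E'
from h import *
s=env.get_image("side"); look([("medium_mid",122,28),("large_mid",90,35)],p=s)
w=env.get_image("wrist"); W=cloud(w); z=W[...,2]
m=(z>112)&(z<130)&(np.hypot(W[...,0]-513,W[...,1]-22)<30); print("rim",m.sum(),fitcircle(W[m][:,:2]),np.percentile(z[m],[5,50,95]))
delta([513,22,93])
E
```

```text
medium_mid 0.84 78 zmax 126.97986445217029 fit [512.186  22.54 ] 26.0 enclosing [508.075  23.264] 29.5 center px [187.7, 270.5]
large_mid 0.71 52 zmax 89.78439716748902 fit [511.758  20.959] 33.1 enclosing [511.731  13.955] 33.5 center px [205.8, 272.6]
rim 4876 (array([511.941,  22.745]), np.float64(26.24491205712041)) [113.197 122.951 125.939]
t 11.9 pos [513.067  22.852 104.714] th 1.7380854043450868 tilt [-0.     0.001] F [ 0.1    0.153 -1.453] w 55.55234020007971 tool delta [-0.825 -0.217 11.714]
```

Request:
{"name": "arm_command", "arguments": {
  "increments": [
    [0,0,0,-0.8,0,4,0],
    [0,0,0,0,0,3,0],
    [0,0,0,0,0,2,0],
    [0,0,0,0,0,1.5,0],
    [0,0,0,0,0,1,0],
    [0,0,0,0,0,0.5,0],
    [0,0,0,0,0,0,0],
    [0,0,0,0,0,0,0]
  ]
}}

```text
time: 12.7
position: [513.1, 22.2, 93.0]
tcp_rot: [[-0.167, 0.986, 0.001], [0.986, 0.167, -0.0], [-0.0, 0.001, -1.0]]
contact_force: [-2.9, -0.2, 5.8]
gripper_width: 55.3
```

Request:
{"name": "arm_command", "arguments": {
  "increments": [
    [0,0,0,0,0,0,75],
    [0,0,0,0,0,0,90],
    [0,0,0,0,0,0,100],
    [0,0,0,0,0,0,100],
    [0,0,0,0,0,0,100],
    [0,0,0,0,0,0,100],
    [0,0,0,0,0,0,100],
    [0,0,0,0,0,-15,100],
    [0,0,0,0,0,-30,100],
    [0,0,0,0,0,-40,100],
    [0,0,0,0,0,-40,100],
    [0,0,0,0,0,-15,100],
    [0,0,0,-16,-4,0,100]
  ]
}}

```text
time: 14.0
position: [512.6, 6.4, 235.0]
tcp_rot: [[-0.168, 0.986, 0.005], [0.986, 0.168, -0.001], [-0.002, 0.005, -1.0]]
contact_force: [0.1, -0.2, -0.0]
gripper_width: 85.7
```

```bash
python3 - <<'E'
from h import *
w=env.get_image("wrist"); look([("medium_mid",114,28),("large_mid",90,35)],p=w)
delta([426,-283.2,232])
E
```

```text
medium_mid 0.69 552 zmax 114.0090825140073 fit [512.554  22.428] 26.0 enclosing [512.748  22.573] 27.7 center px [201.9, 295.8]
large_mid 0.71 397 zmax 90.87235055161099 fit [512.803  22.246] 33.1 enclosing [512.907  22.506] 34.9 center px [170.1, 281.4]
t 14.15 pos [511.591   5.358 232.173] th 1.7368069140076 tilt [ 0. -0.] F [ 0.668 -0.723 -1.1  ] w 85.61327931674298 tool delta [-270.447 -132.098    0.153]
```

Request:
{"name": "arm_command", "arguments": {
  "increments": [
    [0,0,0,-15,-7,0,100],
    [0,0,0,-30,-15,0,100],
    [0,0,0,-30,-15,0,100],
    [0,0,0,-30,-15,0,100],
    [0,0,0,-30,-15,0,100],
    [0,0,0,-30,-15,0,100],
    [0,0,0,-30,-15,0,100],
    [0,0,0,-30,-15,0,100],
    [0,0,0,-30,-15,10,100],
    [0,0,0,-15.5,-5,20,100],
    [0,0,0,0,0,20,100],
    [0,0,0,0,0,0,100],
    [0,0,0,0,0,0,100]
  ]
}}

```text
time: 15.45
position: [426.8, -282.6, 182.5]
tcp_rot: [[-0.167, 0.986, -0.0], [0.986, 0.167, 0.001], [0.001, -0.0, -1.0]]
contact_force: [0.5, 1.1, -0.4]
gripper_width: 85.6
```

```bash
python3 - <<'E'
from h import *
p,r=look([("small_mid",90,20)])
delta([426,-283.2,70])
E
```

```text
small_mid 0.88 506 zmax 89.98251281297401 fit [ 425.582 -283.618] 18.2 enclosing [ 425.858 -283.552] 19.9 center px [204.8, 277.3]
t 15.55 pos [ 427.14  -282.846  183.353] th 1.738746875652696 tilt [-0.001  0.001] F [0.563 0.451 0.399] w 85.38503690167119 tool delta [ -0.012  -1.291 113.352]
```

Request:
{"name": "arm_command", "arguments": {
  "increments": [
    [0,0,0,-0.4,-1.4,18,100],
    [0,0,0,0,0,25,100],
    [0,0,0,0,0,25,100],
    [0,0,0,0,0,25,100],
    [0,0,0,0,0,14,100],
    [0,0,0,0,0,5,100],
    [0,0,0,0,0,0,100],
    [0,0,0,0,0,0,0],
    [0,0,0,0,0,0,0],
    [0,0,0,0,0,0,0],
    [0,0,0,0,0,0,0],
    [0,0,0,0,0,0,0],
    [0,0,0,0,0,0,0],
    [0,0,0,0,0,0,0],
    [0,0,0,0,0,0,0],
    [0,0,0,0,0,0,0]
  ],
  "squeeze": 30
}}

```text
time: 17.15
position: [425.6, -284.0, 71.1]
tcp_rot: [[-0.166, 0.986, 0.001], [0.986, 0.166, -0.001], [-0.001, 0.001, -1.0]]
contact_force: [-1.4, 0.2, 5.1]
gripper_width: 38.9
```

Request:
{"name": "arm_command", "arguments": {
  "increments": [
    [0,0,0,0,0,-10,0],
    [0,0,0,0,0,-25,0],
    [0,0,0,0,0,-35,0],
    [0,0,0,0,0,-35,0],
    [0,0,0,0,0,-30,0],
    [0,0,0,12,6,-15,0],
    [0,0,0,25,12,0,0],
    [0,0,0,30,14,0,0],
    [0,0,0,30,14,0,0],
    [0,0,0,30,14,0,0],
    [0,0,0,30,14,0,0],
    [0,0,0,30,14,0,0],
    [0,0,0,30,14,0,0],
    [0,0,0,30,14,0,0],
    [0,0,0,22,12,0,0],
    [0,0,0,12,6,0,0],
    [0,0,0,6,3,0,0],
    [0,0,0,0,0,0,0],
    [0,0,0,0,0,0,0]
  ]
}}

```text
time: 19.05
position: [512.4, 21.3, 220.3]
tcp_rot: [[-0.166, 0.986, -0.0], [0.986, 0.166, -0.0], [-0.0, -0.0, -1.0]]
contact_force: [-0.1, -0.2, -0.9]
gripper_width: 39.3
```

```bash
python3 - <<'E'
from h import *
w=env.get_image("wrist"); W=cloud(w); z=W[...,2]; s=env.read_state()
c=s["position"]; m=(z>c[2]+14)&(z<c[2]+26)&(np.hypot(W[...,0]-c[0],W[...,1]-c[1])<22); print("brass rim",m.sum(),fitcircle(W[m][:,:2]),np.percentile(z[m],[5,50,95]))
m=(abs(z-114)<3)&(np.hypot(W[...,0]-512.6,W[...,1]-22.4)<33); print("silver rim",m.sum(), m.sum()>20 and fitcircle(W[m][:,:2]))
sd=env.get_image("side"); look([("small_mid",c[2]+19,20),("medium_mid",114,28)],p=sd)
delta([512.7,22.5,119])
im=np.hstack([w["color"],sd["color"]]); cv2.imwrite("pics/b.png",cv2.resize(im,(800,300))[:,:,::-1])
E
```

```text
brass rim 2009 (array([512.219,  21.528]), np.float64(18.48662165626415)) [234.994 238.086 242.457]
silver rim 410 (array([512.773,  22.668]), np.float64(26.188061095178817))
small_mid 0.8 29 zmax 238.5578517449826 fit [512.016  19.795] 18.0 enclosing [507.801  20.554] 20.5 center px [159.5, 270.4]
medium_mid 0.68 103 zmax 114.67036174442212 fit [512.398  21.4  ] 26.1 enclosing [512.11   21.401] 29.4 center px [186.6, 274.7]
t 19.25 pos [512.487  21.434 220.332] th 1.7369659929340453 tilt [-0. -0.] F [ 0.376 -0.746 -0.5  ] w 39.191241709589036 tool delta [  1.025   0.394 101.331]
```

View pics/b.png

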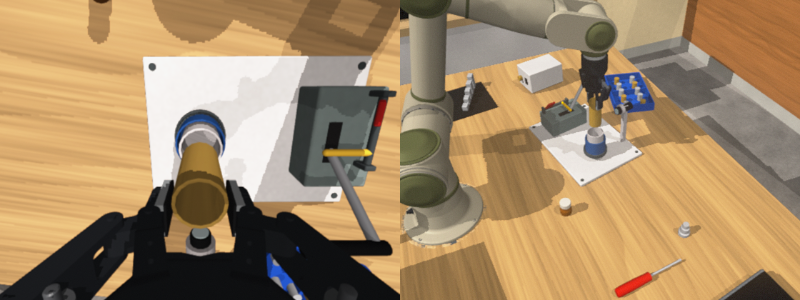

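The views show the brass cup held directly above the silver and blue nest, with the red catch and lever at right in the wrist view.

Request:
{"name": "arm_command", "arguments": {
  "increments": [
    [0,0,0,1.1,0.6,10,0],
    [0,0,0,0,0,15,0],
    [0,0,0,0,0,15,0],
    [0,0,0,0,0,15,0],
    [0,0,0,0,0,15,0],
    [0,0,0,0,0,12,0],
    [0,0,0,0,0,8,0],
    [0,0,0,0,0,4,0],
    [0,0,0,0,0,2,0],
    [0,0,0,0,0,1.5,0],
    [0,0,0,0,0,1,0],
    [0,0,0,0,0,1,0],
    [0,0,0,0,0,0.8,0],
    [0,0,0,0,0,0,0],
    [0,0,0,0,0,0,0]
  ]
}}

```text
time: 20.75
position: [513.0, 23.3, 120.0]
tcp_rot: [[-0.166, 0.986, 0.0], [0.986, 0.166, -0.0], [-0.0, 0.0, -1.0]]
contact_force: [-0.5, -0.2, -0.4]
gripper_width: 39.3
```

Request:
{"name": "arm_command", "arguments": {
  "increments": [
    [0,0,0,0,0,0.7,0],
    [0,0,0,0,0,0.7,0],
    [0,0,0,0,0,0.4,0],
    [0,0,0,0,0,0,0]
  ]
}}

```text
time: 21.15
position: [513.4, 23.3, 119.1]
tcp_rot: [[-0.166, 0.986, 0.001], [0.986, 0.166, -0.0], [-0.0, 0.001, -1.0]]
contact_force: [-1.4, 0.7, 7.2]
gripper_width: 38.9
```

Request:
{"name": "arm_command", "arguments": {
  "increments": [
    [0,0,0,0,0,0,60],
    [0,0,0,0,0,0,75],
    [0,0,0,0,0,0,90],
    [0,0,0,0,0,0,100],
    [0,0,0,0,0,0,100],
    [0,0,0,0,0,0,100],
    [0,0,0,0,0,0,100],
    [0,0,0,0,0,0,100],
    [0,0,0,0,0,-15,100],
    [0,0,0,0,0,-30,100],
    [0,0,0,0,0,-40,100],
    [0,0,0,0,0,-40,100],
    [0,0,0,0,0,-15,100],
    [0,0,0,0,0,0,100]
  ]
}}

```text
time: 22.55
position: [513.7, 23.2, 260.3]
tcp_rot: [[-0.167, 0.986, 0.004], [0.986, 0.167, -0.001], [-0.002, 0.004, -1.0]]
contact_force: [-0.8, -0.1, -1.4]
gripper_width: 85.4
```

```bash
python3 - <<'E'
from h import *
w=env.get_image("wrist"); look([("small_mid",138,20),("medium_mid",114,28),("large_mid",90,35)],p=w)
W=cloud(w); o=np.array([498.5,110.5,0]); y=.168
R=np.array([[np.cos(y),-np.sin(y),0],[np.sin(y),np.cos(y),0],[0,0,1]])
sd=env.get_image("side"); sc=env.get_image("scene")
for p,nm in[(w,"wrist"),(sd,"side"),(sc,"scene")]:
    L=(cloud(p)-o)@R; c=p["color"].astype(int)
    red=(c[...,0]>110)&(c[...,1]<70)&(c[...,2]<70)&(L[...,2]>70)&(L[...,2]<150)&(abs(L[...,0])<100)&(L[...,1]>60)&(L[...,1]<200)
    if red.sum(): print(nm,"red",red.sum(),np.percentile(L[red],[3,50,97],axis=0))
    blk=(c.max(-1)<60)&(L[...,2]>165)&(L[...,2]<200)&(L[...,1]>10)&(L[...,1]<110)&(abs(L[...,0]-90)<50)
    if blk.sum(): print(nm,"handle",blk.sum(),np.percentile(L[blk],[3,50,97],axis=0))
    hs=(abs(L[...,2]-75)<2.5)&(abs(L[...,0])<100)&(L[...,1]>50)&(L[...,1]<185)
    if hs.sum(): print(nm,"housing top",hs.sum(),np.percentile(L[hs],[1,99],axis=0), cv2.minAreaRect(L[hs][:,:2].astype(np.float32)))
    # plate edge bounds
print("target for catch start, world", o+R@[-45,95,115], "end",o+R@[-45,160,115])
delta(o+R@np.array([-45,80,235]))
E
```

```text
small_mid 0.9 405 zmax 138.0831017900057 fit [513.421  23.673] 18.2 enclosing [513.63   23.748] 19.9 center px [198.0, 277.1]
medium_mid 0.88 336 zmax 114.2594089635826 fit [512.683  22.621] 26.1 enclosing [513.063  22.824] 27.9 center px [171.7, 275.2]
large_mid 0.75 305 zmax 90.68010634044286 fit [512.568  22.414] 32.9 enclosing [512.027  22.587] 34.4 center px [158.8, 278.7]
wrist red 255 [[-59.772 111.386 112.945]
 [-47.362 114.231 127.523]
 [-35.22  129.69  129.732]]
wrist handle 1137 [[ 81.092  45.51  178.842]
 [ 83.57   77.374 186.627]
 [ 90.841 107.182 189.654]]
wrist housing top 7659 [[-74.147  71.563  72.66 ]
 [ 70.817 159.55   76.515]] ((-1.2134323120117188, 117.20750427246094), (94.54150390625, 147.94056701660156), 89.97759246826172)
side red 30 [[-60.941 109.225  97.974]
 [-54.86  114.426 122.875]
 [-36.84  135.927 129.591]]
side handle 81 [[ 80.711  18.836 175.895]
 [ 85.054  35.302 186.182]
 [ 94.862  65.224 191.733]]
side housing top 847 [[-75.496  69.372  72.608]
 [ 69.413 158.672  77.329]] ((-3.348846435546875, 115.85368347167969), (96.40576934814453, 150.50942993164062), 89.83692169189453)
scene red 57 [[-52.882 112.034 102.906]
 [-34.26  123.045 117.116]
 [-28.941 137.611 128.653]]
scene handle 94 [[ 91.239  30.654 181.675]
 [ 96.705  74.225 186.521]
 [100.979 102.979 190.199]]
scene housing top 634 [[-68.638  70.934  72.568]
 [ 76.736 162.665  77.089]] ((3.94659423828125, 117.09896850585938), (93.98528289794922, 151.91798400878906), 89.62619018554688)
target for catch start, world [438.249 196.638 115.   ] end [427.38  260.723 115.   ]
t 22.85 pos [512.651  23.354 256.995] th 1.73799423272032 tilt [ 0.001 -0.002] F [-0.107  0.368 -0.077] w 85.78137355173357 tool delta [168.233 -44.469  22.214]
```

Request:
{"name": "arm_command", "arguments": {
  "increments": [
    [0,0,0,0,-20,0,0],
    [0,0,0,10,-24.5,0,0],
    [0,0,0,26,0,0,0],
    [0,0,0,35,0,0,0],
    [0,0,0,35,0,10,0],
    [0,0,0,35,0,20,0],
    [0,0,0,20,0,30,0],
    [0,0,0,5,0,30,0],
    [0,0,0,0,0,30,0],
    [0,0,0,0,0,20,0],
    [0,0,0,0,0,5,0],
    [0,0,0,0,0,0,0],
    [0,0,0,0,0,0,0]
  ]
}}

```text
time: 24.15
position: [442.0, 179.6, 114.1]
tcp_rot: [[-0.166, 0.986, 0.001], [0.986, 0.166, 0.0], [-0.0, 0.001, -1.0]]
contact_force: [0.8, -0.8, -0.9]
gripper_width: -0.0
```

```bash
python3 - <<'E'
from h import *
o=np.array([498,110.5,0]); y=.168
R=np.array([[np.cos(y),-np.sin(y),0],[np.sin(y),np.cos(y),0],[0,0,1]])
s=env.read_state(); print("local",(s["position"]-o)@R)
delta(o+R@np.array([-45,147,112]))
w=env.get_image("wrist"); save(w,"w5")
E
```

```text
local [-43.622  77.509 114.081]
t 24.15 pos [442.032 179.624 114.081] th 1.7379046714165467 tilt [-0.     0.001] F [ 0.757 -0.82  -0.864] w -0.008259025132176995 tool delta [69.49  -1.443  2.077]
```

View pics/w5.png

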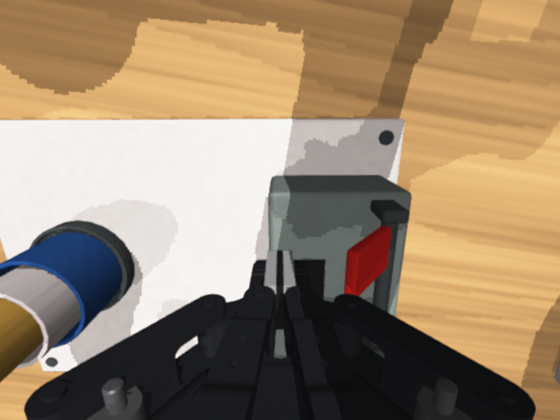

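The view shows the shut fingers beside the red tab (tab at pixel 260, 370; fingertips at 260, 280), with the nest clear at left.

Request:
{"name": "arm_command", "arguments": {
  "increments": [
    [0,0,0,8,0,1,0],
    [0,0,0,8,0,1,0],
    [0,0,0,8,0,0,0],
    [0,0,0,8,0,0,0],
    [0,0,0,8,0,0,0],
    [0,0,0,7,0,0,0],
    [0,0,0,7,0,0,0],
    [0,0,0,6,0,0,0],
    [0,0,0,0,0,0,0]
  ]
}}

```text
time: 25.1
position: [431.1, 239.5, 111.0]
tcp_rot: [[-0.167, 0.986, -0.001], [0.986, 0.167, 0.0], [0.0, -0.001, -1.0]]
contact_force: [1.0, 0.1, -0.3]
gripper_width: 0.0
```

Request:
{"name": "arm_command", "arguments": {
  "increments": [
    [0,0,0,3,0,0,0],
    [0,0,0,3,0,0,0],
    [0,0,0,3,0,0,0],
    [0,0,0,2,0,0,0]
  ]
}}

```text
time: 25.5
position: [429.6, 249.7, 111.2]
tcp_rot: [[-0.166, 0.986, -0.0], [0.986, 0.166, -0.0], [-0.0, -0.0, -1.0]]
contact_force: [0.6, -1.4, 0.4]
gripper_width: -0.1
```

```bash
python3 - <<'E'
from h import *
o=np.array([498,110.5,0]); y=.168
R=np.array([[np.cos(y),-np.sin(y),0],[np.sin(y),np.cos(y),0],[0,0,1]])
s=env.read_state(); print(s["time"],s["contact_force"],"local",(s["position"]-o)@R)
for nm in["side","scene"]:
    p=env.get_image(nm)
    L=(cloud(p)-o)@R; c=p["color"].astype(int)
    red=(c[...,0]>100)&(c[...,1]<75)&(c[...,2]<75)&(L[...,2]>70)&(L[...,2]<150)&(abs(L[...,0])<100)&(L[...,1]>60)&(L[...,1]<220)
    if red.sum(): print(nm,"red",red.sum(),np.percentile(L[red],[3,50,97],axis=0))
    save(p,"c_"+nm)
    if nm=="scene": cv2.imwrite("pics/c.png",cv2.resize(p["color"][150:270,330:470],None,fx=4,fy=4)[:,:,::-1])
E
```

```text
25.5 [ 0.585 -1.376  0.441] local [-44.109 148.707 111.181]
side red 84 [[-58.744 143.388  93.742]
 [-53.843 150.876 103.558]
 [-36.182 170.157 130.594]]
scene red 49 [[-47.24  151.553 102.522]
 [-34.478 163.544 118.44 ]
 [-28.313 170.715 132.141]]
```

View pics/c.png

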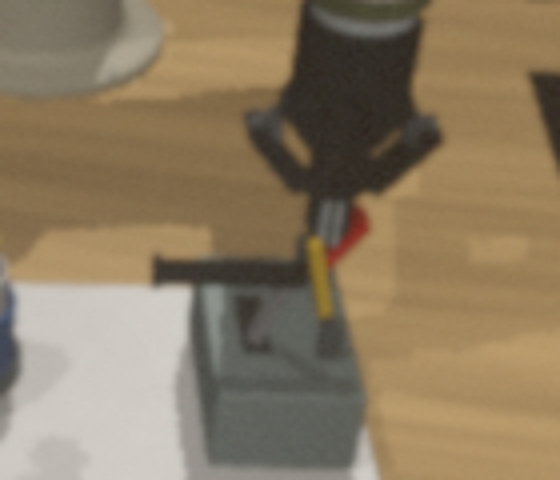

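The view shows the tab leaning outward by about 0.55 rad at pixel (230, 350). I'll push on to the stop.

Request:
{"name": "arm_command", "arguments": {
  "increments": [
    [0,0,0,2,0,0,0],
    [0,0,0,2,0,0,0],
    [0,0,0,2,0,0,0],
    [0,0,0,0,0,0,0]
  ]
}}

```text
time: 26.0
position: [429.1, 253.9, 111.2]
tcp_rot: [[-0.167, 0.986, 0.0], [0.986, 0.167, -0.004], [-0.004, -0.0, -1.0]]
contact_force: [1.4, -13.6, 1.6]
gripper_width: 0.1
```

Request:
{"name": "arm_command", "arguments": {
  "increments": [
    [0,0,0,-6,0,0,0],
    [0,0,0,-6,0,-15,0],
    [0,0,0,0,0,-30,0],
    [0,0,0,0,0,-40,0],
    [0,0,0,0,0,-40,0],
    [0,0,0.13,0,0,-10,100],
    [0,0,0.144,0,0,0,100],
    [0,0,0.144,0,0,0,100],
    [0,0,0.144,0,0,0,100],
    [0,0,0.144,0,0,0,100],
    [0,0,0.144,0,0,0,100],
    [0,0,0.144,0,0,0,100],
    [0,0,0.144,0,0,0,100],
    [0,0,0.144,0,0,0,100],
    [0,0,0.144,0,0,0,100],
    [0,0,0.144,0,0,0,100],
    [0,0,0,0,0,0,100]
  ]
}}

```text
time: 27.7
position: [430.6, 243.9, 246.2]
tcp_rot: [[0.986, 0.166, -0.0], [0.166, -0.986, 0.001], [0.0, -0.001, -1.0]]
contact_force: [0.2, -0.6, -1.1]
gripper_width: 85.8
```

Request:
{"name": "arm_command", "arguments": {
  "increments": [
    [0,0,0,10,7,0,100],
    [0,0,0,20,13,0,100],
    [0,0,0,25,15,0,100],
    [0,0,0,25,15,0,100],
    [0,0,0,25,15,0,100],
    [0,0,0,20,13,0,100],
    [0,0,0,7,5,0,100],
    [0,0,0,0,0,0,100],
    [0,0,0,0,0,0,100]
  ]
}}

```text
time: 28.6
position: [574.1, 184.2, 246.2]
tcp_rot: [[0.986, 0.169, -0.0], [0.169, -0.986, 0.0], [-0.0, -0.0, -1.0]]
contact_force: [0.6, 0.1, 0.3]
gripper_width: 85.8
```

```bash
python3 - <<'E'
from h import *
o=np.array([498,110.5,0]); y=.168
R=np.array([[np.cos(y),-np.sin(y),0],[np.sin(y),np.cos(y),0],[0,0,1]])
s=env.read_state(); print(s["time"],s["contact_force"],"local",(s["position"]-o)@R)
for nm in["wrist","side","scene"]:
    p=env.get_image(nm); L=(cloud(p)-o)@R; c=p["color"].astype(int)
    if nm=="wrist": save(p,"w6")
    r=env.pinpoint("handle_grip",p); 
    if r: print(nm,"pin",r[0]["conf"],(atz(p,r[0]["position"],182)-o)@R)
    t=env.trace("lever",p)
    if t:
        q=L[t[0]["pixels"]]; q=q[(q[:,2]>165)&(q[:,2]<200)]
        for a in range(20,105,15):
            e=q[abs(q[:,1]-a)<7.5]
            if len(e)>3: print(nm,a,len(e),np.percentile(e[:,[0,2]],[5,50,95],axis=0).ravel())
    red=(c[...,0]>100)&(c[...,1]<75)&(c[...,2]<75)&(L[...,2]>70)&(L[...,2]<150)&(abs(L[...,0])<100)&(L[...,1]>60)&(L[...,1]<220)
    if red.sum(): print(nm,"red",red.sum(),np.percentile(L[red],[3,50,97],axis=0))
delta(o+R@np.array([90.3,58,182+18.7-18.7]))
E
```

```text
28.6 [0.631 0.099 0.297] local [ 87.405  59.972 246.206]
wrist pin 0.73 [ 87.154  59.103 182.   ]
wrist 20 264 [ 80.653 181.009  89.362 188.722  98.786 192.116]
wrist 35 348 [ 83.144 183.552  90.042 188.084  96.417 189.85 ]
wrist 50 363 [ 83.208 184.06   89.288 188.146  96.792 189.798]
wrist 65 418 [ 82.524 182.425  89.881 188.032  96.731 189.665]
wrist 80 437 [ 82.556 182.59   89.136 187.967  96.499 189.698]
wrist 95 551 [ 74.827 169.614  87.629 187.661  96.117 189.733]
wrist red 748 [[-58.177 146.909  97.065]
 [-47.302 164.045 117.077]
 [-33.707 178.287 129.357]]
side pin 0.83 [ 82.944  49.648 182.   ]
side 20 47 [ 80.593 174.021  88.05  183.07   97.19  191.75 ]
side 35 30 [ 80.887 180.647  84.371 187.231  91.993 191.085]
side 50 24 [ 80.143 180.55   84.028 187.059  89.998 190.891]
side 65 23 [ 79.648 181.515  85.545 186.64   90.728 190.052]
side 80 30 [ 81.815 179.181  84.579 187.083  92.06  191.165]
side 95 45 [ 74.928 167.306  82.31  180.834  92.031 190.042]
side red 162 [[-58.874 145.415  93.938]
 [-46.538 159.165 110.645]
 [-34.246 172.67  127.594]]
scene pin 0.58 [ 95.053  56.537 182.   ]
scene 20 24 [ 89.402 177.298  98.517 184.994 103.381 191.202]
scene 35 42 [ 89.879 176.58   97.679 185.643 101.025 189.791]
scene 50 47 [ 89.364 177.423  97.454 185.011 101.737 189.715]
scene 65 43 [ 87.336 176.988  96.337 186.155 101.159 190.206]
scene 80 42 [ 89.997 178.533  97.539 185.981 100.376 190.777]
scene 95 43 [ 89.039 169.576  97.006 184.603 100.992 189.309]
scene red 73 [[-55.106 154.323 105.114]
 [-41.333 163.898 115.745]
 [-27.667 173.489 127.902]]
t 29.05 pos [574.559 184.029 246.292] th 0.16827762629075838 tilt [0. 0.] F [ 0.767 -0.068  0.344] w 85.37444712180839 tool delta [ 2.516  1.692 64.292]
```

View pics/w6.png

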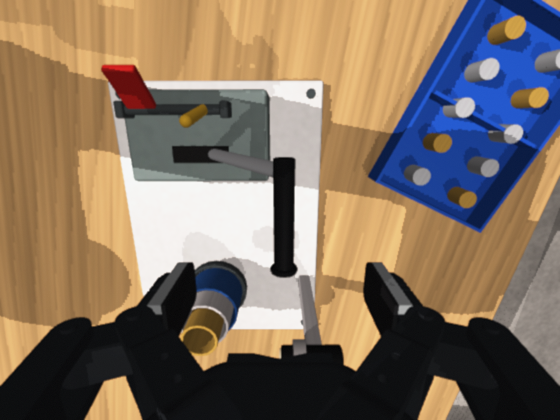

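The view shows the catch flipped out (tab at pixel 85, 130), the handle bar centred between the pads at column 285, and the nest intact.

Request:
{"name": "arm_command", "arguments": {
  "increments": [
    [0,0,0,2.4,1.7,15,100],
    [0,0,0,0,0,25,100],
    [0,0,0,0,0,25,100],
    [0,0,0,0,0,15,100],
    [0,0,0,0,0,3,100],
    [0,0,0,0,0,0,100],
    [0,0,0,0,0,0,0],
    [0,0,0,0,0,0,0],
    [0,0,0,0,0,0,0],
    [0,0,0,0,0,0,0],
    [0,0,0,0,0,0,0],
    [0,0,0,0,0,0,0],
    [0,0,0,0,0,0,0],
    [0,0,0,0,0,0,0],
    [0,0,0,0,0,0,0],
    [0,0,0,0,0,0,0]
  ],
  "squeeze": 45
}}

```text
time: 30.65
position: [577.5, 182.7, 163.5]
tcp_rot: [[0.986, 0.167, 0.001], [0.167, -0.986, 0.0], [0.001, 0.0, -1.0]]
contact_force: [0.9, 0.6, 3.7]
gripper_width: 14.4
```

Request:
{"name": "arm_command", "arguments": {
  "increments": [
    [0,0,0,-6.7,0,-4.3,0],
    [0,0,0,-6.9,0,-4,0],
    [0,0,0,-7.1,0,-3.7,0],
    [0,0,0,-7.3,0,-3.3,0],
    [0,0,0,-7.4,0,-2.9,0],
    [0,0,0,-7.6,0,-2.6,0],
    [0,0,0,-7.7,0,-2.2,0],
    [0,0,0,-7.8,0,-1.8,0],
    [0,0,0,-7.9,0,-1.4,0],
    [0,0,0,-7.9,0,-1,0],
    [0,0,0,-8,0,-0.6,0],
    [0,0,0,-8,0,-0.2,0]
  ]
}}

```text
time: 31.85
position: [491.1, 167.7, 193.9]
tcp_rot: [[0.986, 0.167, 0.011], [0.167, -0.986, 0.001], [0.011, 0.001, -1.0]]
contact_force: [8.3, 0.6, 17.1]
gripper_width: 14.5
```

Request:
{"name": "arm_command", "arguments": {
  "increments": [
    [0,0,0,-8,0,0.2,0],
    [0,0,0,-8,0,0.6,0],
    [0,0,0,-7.9,0,1,0],
    [0,0,0,-7.9,0,1.4,0],
    [0,0,0,-7.8,0,1.8,0],
    [0,0,0,-7.7,0,2.2,0],
    [0,0,0,-7.6,0,2.6,0],
    [0,0,0,-6,0,2.4,0],
    [0,0,0,0,0,0,0],
    [0,0,0,0,0,0,0]
  ]
}}

```text
time: 32.85
position: [430.2, 157.2, 180.7]
tcp_rot: [[0.986, 0.167, 0.007], [0.167, -0.986, 0.0], [0.007, 0.001, -1.0]]
contact_force: [4.4, 0.0, 10.4]
gripper_width: 14.4
```

```bash
cat > chk.py <<'E'
from h import *
o=np.array([498,110.5,0]); y=.168
R=np.array([[np.cos(y),-np.sin(y),0],[np.sin(y),np.cos(y),0],[0,0,1]])
s=env.read_state(); l=(s["position"]-o)@R; print(s["time"],s["contact_force"],"local",l,"lever est",.6-np.arctan2(l[0],l[2]+18.7-50),"w",s["gripper_width"])
sd=env.get_image("side"); look([("small_mid",163,20),("medium_mid",139,28),("large_mid",115,35)],p=sd)
t=env.trace("lever",sd)
if t:
    q=(cloud(sd)[t[0]["pixels"]]-o)@R; q=q[(q[:,2]>170)]; print("handle pts",len(q),np.percentile(q,[5,50,95],axis=0))
sc=env.get_image("scene"); look([("small_mid",163,20),("medium_mid",139,28),("large_mid",115,35)],p=sc)
cv2.imwrite("pics/e.png",np.hstack([cv2.resize(p["color"][a:a+180,b:b+180],(400,400)) for p,a,b in[(sd,60,170),(sc,120,270)]])[:,:,::-1])
E
python3 chk.py
```

```text
32.85 [ 4.434  0.02  10.385] local [-59.061  57.433 180.679] lever est 0.9765149171023557 w 14.382388772367724
small_mid 0.85 65 zmax 162.8498001257108 fit [513.228  22.984] 18.4 enclosing [513.681  22.945] 21.2 center px [175.7, 270.2]
medium_mid 0.7 few [443.914 166.175 157.986] [ 76.062 208.134]
large_mid 0.73 68 zmax 115.36731535547393 fit [512.271  21.154] 33.0 enclosing [511.581  19.549] 34.6 center px [198.4, 271.8]
handle pts 89 [[-68.944  18.986 191.421]
 [-62.91   23.068 203.155]
 [-55.83   48.41  208.096]]
small_mid 0.78 39 zmax 162.82011597679363 fit [517.689  23.959] 18.2 enclosing [517.9    22.607] 20.7 center px [203.5, 319.9]
medium_mid 0.61 47 zmax 170.46349770015604 fit [518.381  23.519] 25.3 enclosing [519.468  24.308] 28.3 center px [214.4, 320.8]
large_mid 0.62 24 zmax 113.82564403667453 fit [519.547  23.724] 32.1 enclosing [526.277  25.609] 32.6 center px [223.9, 312.4]
```

View pics/e.png

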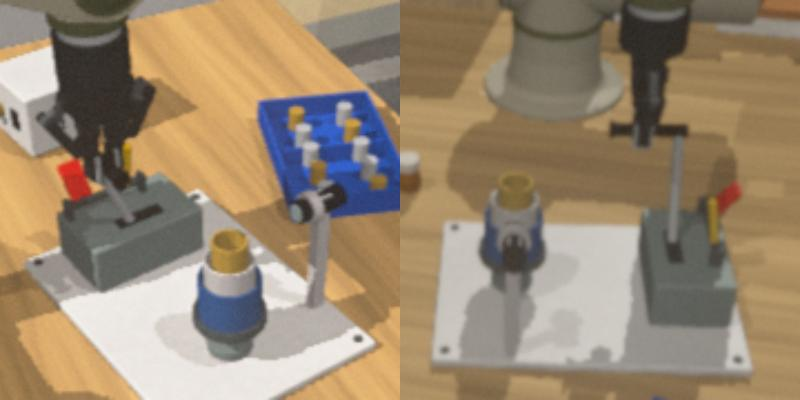

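The views show the stage up with the nest upright on it, the catch over and the fingers holding the handle forward. I'll add a small extra pull for margin, then settle.

Request:
{"name": "arm_command", "arguments": {
  "increments": [
    [0,0,0,-1.5,0,0.7,0],
    [0,0,0,0,0,0,0],
    [0,0,0,0,0,0,0],
    [0,0,0,0,0,0,0],
    [0,0,0,0,0,0,0],
    [0,0,0,0,0,0,0]
  ]
}}

```text
time: 33.9
position: [429.0, 157.1, 180.2]
tcp_rot: [[0.986, 0.167, 0.007], [0.167, -0.986, 0.0], [0.007, 0.001, -1.0]]
contact_force: [5.6, -0.5, 10.9]
gripper_width: 13.9
```

```bash
python3 chk.py && python3 -c "from plant import env; print(env.finish_job())"
```

```text
33.9 [ 5.59  -0.533 10.931] local [-60.276  57.439 180.179] lever est 0.9846912709095792 w 13.89266740461858
small_mid 0.78 67 zmax 163.65717227436124 fit [512.512  22.761] 18.4 enclosing [512.323  23.243] 21.3 center px [172.3, 269.6]
medium_mid 0.65 63 zmax 139.89340880562744 fit [512.301  21.166] 25.6 enclosing [510.203  18.239] 27.6 center px [181.9, 273.5]
large_mid 0.92 71 zmax 115.43404899178252 fit [512.302  20.824] 32.9 enclosing [511.244  18.673] 34.5 center px [198.0, 273.4]
handle pts 105 [[-69.87   19.169 191.161]
 [-63.679  23.325 201.939]
 [-54.029  54.275 207.361]]
small_mid 0.7 48 zmax 162.86666969276433 fit [517.33   24.529] 18.6 enclosing [516.848  26.484] 22.1 center px [205.5, 321.5]
medium_mid 0.47 43 zmax 139.83715360995845 fit [518.674  23.63 ] 25.4 enclosing [518.875  23.993] 27.5 center px [215.7, 320.9]
large_mid 0.5 64 zmax 176.44088667413342 fit [570.944 176.64 ] 142.7 enclosing [530.951 149.241] 158.5 center px [255.4, 360.1]
the job is handed in; nothing more can be done
None
```

I nested the silver cup in the blue one and the brass cup in the silver one. Then I flipped the catch to its stop and pulled the lever to about 0.98 rad. I handed the job in at about 34 s, still gripping the handle; no verdict is reported.

**Last checks:**
- **Cups:** in the side camera, the rims were at about 163, 140 and 115 mm. That is roughly 25 mm above their nested heights, so the stage was up. Their axes agreed within about 2 mm.
- **Lever and grip:** the gripper was 13.9 mm open on the 16 mm handle. The lever angle is my estimate from the tool position.
- **Catch:** the tab leaned about 0.7 rad outwards when I measured it before the pull, and the final picture still showed it flipped over.

**Disagreements:** the scene camera put everything about 5 mm further out in x than the other two cameras, so I took positions from the wrist and side views. In the last scene picture the network also mistook something else for the blue cup, so I ignored that reading.

I did not re-measure the jar, connector and screwdriver at the end, but no move went near them.

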